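# Balance the vial rotor

## Robot

A 6-joint arm with a two-finger parallel gripper is mounted at the origin on a cart in front of the work surface, level with it; the furniture and walls round the work are solid. World frame = base frame: x ahead of the robot, y to its left, z up, the work surface at z = 0. Lengths are in m, angles in rad, forces in N, time in s.
With the tool pointing down it reaches from about 0.35 to 0.85 m from the base axis. Payload 8.1 kg.
Tool frame: the origin (TCP) lies midway between the tips of the shut fingers; the grasp point (between the pads) lies 19 mm behind it; z points along the fingers, y is the line along which they close (so a half turn about z gives the same grasp; the last joint's range is limited). The gripper opens to 93 mm and grips with 3 to 60 N. Pads are 15 mm wide; open, the fingers measure 128 mm over their backs; the gripper's body (75 mm by 188 mm) begins 65 mm behind the grasp point.
Start: joints at [-1.314, 0.13, 1.488, -0, 1.523, -0.085], TCP at [0.201, -0.565, 0.219] pointing down, gripper open.
Joint ranges: [-2.96, 2.96], [-0.89, 2.26], [0.02, 2.5], [-1.34, 4.48], [0, 2.73], [-2.66, 2.66]. Speed limits (rad/s): [2.39, 2.39, 2.79, 3.14, 3.14, 3.14].

## Interface

Orientations are given as a unit quaternion [w, x, y, z].
In Python, from workcell import arm gives the robot as it stands.
- The arm moves only by the tool move_arm, never from a script. Its argument "increments" is a list of rows, each a list of 5 numbers: the shift along the world's x, y, z in cm, then the turn about the world's z in degrees, then the opening, from 0 (shut) to 1 (fully open). A call has 1 to 20 rows; each row is the pose to reach, as a shift and turn from the pose commanded when the call began; what a row does not reach only later rows make up. A row lasts 1/10 s, in which the tool goes at most 50 mm and 8.59 degrees, less where a joint would pass 70% of its speed; a pose out of reach is approached as far as the arm can. A call with a gripper value outside its range is refused whole. The fingers move at their own pace and stop on an object; the grip force is fixed at half the most. Time passes only in rows, so rows that repeat a pose let the fingers close. It gives the time, the measured TCP pose, the force, the opening and the grip force at its end, in the units of the state.
- arm.sense(): the state, without advancing time (a new reading comes with each control period).
- arm.grab_frame(name): name is "side" or "top" or "wrist"; returns the picture (384x512x3 uint8, blue, green, red); there is no depth.
- arm.camera_info(name): a dict with "K" (3x3 intrinsics, pixels), "dist" ([k1, k2, p1, p2, k3] as OpenCV has them; the pictures are not rectified), "view" (4x4, takes a point from world to camera coordinates). Camera axes: x right, y down, z forward; pixel columns grow to the right and rows downward; lengths in m; the calibration is good to about 2 mm. A picture is of the moment at which its call begins: read the wrist's pose just before it. camera_info takes no time and is no camera call; for the wrist camera it gives the pose at the moment of the call.
- arm.hand_in(): hands the job in; it is judged then, once.
Trained networks look in the newest picture that a camera, given by its name, has taken for a name from the list of things; names that differ only in an ending like _2 or _b are one class to them, and where a whole thing is asked for, a point or a joint stands for the part that bears it (a point fixed in the world has none). Each returns a list of dicts, best first, with "score" (0 to 1); they miss things now and then, are a little off and sometimes report something else, mostly with a low value. They report only what shows in the picture. A call takes as long as a camera call. They do not tell look-alikes from the thing itself.
- arm.look_for(camera, thing): "position" ([column, row] as shares, 0 to 1, of the picture: columns of its width, rows of its height, amid what is visible of it).
The state is a dict: "clock": time; "joint_pos": joint angles; "joint_velocities": joint speeds; "tau": joint torques, N m; "eef_pos": TCP position; "ee_rot": TCP orientation; "force": force on the tool from outside, world axes, zero at the start; "ft_torque": the same for the moment, N m; "gripper_width": finger opening in m; "grasp_force": force on a finger pad.
Only numpy, scipy, OpenCV 4.12 (cv2) and the standard library are available. Lean on these libraries where they do the work, as an engineer would, in place of code of your own. Each camera call takes 0.05 s, during which the arm holds its last target. There are 200 camera calls.

## Task

The concentrator rotor has been loaded out of balance. Rearrange the vials so that every vial stands directly opposite its twin (same cap colour and size) across the rotor, one vial in each bucket; the grey-green mat is free for parking a vial on the way. Keep the vials upright throughout and leave all six standing on the floors of their buckets.

Things in the scene. Friction and masses are not known exactly. Their poses are not given: they have to be found in the camera images.
- rotor: fixed grey rotor disc, 160 mm wide, on a dark stand; origin: centre of the stand's foot, on the worktop, z up. Six round aluminium buckets, centres on a 58 mm radius at 0, 60 .. 300 deg from its x axis (red dot at the edge beyond 0). Flat bucket floors at z = 63 mm, rims at 80 mm; 30 mm wide inside at the floor, flaring to 37 at the rim (41 outside). Steel centre nut 24 mm wide, top z = 79 mm
- mat: flat pale grey-green silicone mat, 110 x 90 x 3 mm (x, y, z), fixed to the worktop, empty at the start and clear all round: the free spot on which a vial can be parked upright. Origin at the centre of its underside, its top at z = 3 mm.
- vial_gold_1: one of the two gold-capped glass vials: 22 mm in diameter, 62 mm tall, 29 g, gold screw cap as wide as the body. Origin at the centre of its underside, z up along its axis; at the start it stands upright in one of the rotor's buckets, its underside at z = 63 mm. Grip it from above by its upper part, clear of the bucket's rim.
- vial_gold_2: the other of the two gold-capped glass vials: 22 mm in diameter, 62 mm tall, 29 g, gold screw cap as wide as the body. Origin at the centre of its underside, z up along its axis; at the start it stands upright in one of the rotor's buckets, its underside at z = 63 mm. Grip it from above by its upper part, clear of the bucket's rim.
- vial_blue_1: one of the two blue-capped glass vials: 20 mm in diameter, 56 mm tall, 22 g, blue screw cap as wide as the body. Origin at the centre of its underside, z up along its axis; at the start it stands upright in one of the rotor's buckets, its underside at z = 63 mm. Grip it from above by its upper part, clear of the bucket's rim.
- vial_blue_2: the other of the two blue-capped glass vials: 20 mm in diameter, 56 mm tall, 22 g, blue screw cap as wide as the body. Origin at the centre of its underside, z up along its axis; at the start it stands upright in one of the rotor's buckets, its underside at z = 63 mm. Grip it from above by its upper part, clear of the bucket's rim.
- vial_black_1: one of the two black-capped glass vials: 15 mm in diameter, 41 mm tall, 12 g, black screw cap as wide as the body. Origin at the centre of its underside, z up along its axis; at the start it stands upright in one of the rotor's buckets, its underside at z = 63 mm. Grip it from above by its upper part, clear of the bucket's rim.
- vial_black_2: the other of the two black-capped glass vials: 15 mm in diameter, 41 mm tall, 12 g, black screw cap as wide as the body. Origin at the centre of its underside, z up along its axis; at the start it stands upright in one of the rotor's buckets, its underside at z = 63 mm. Grip it from above by its upper part, clear of the bucket's rim.
Things that resemble listed ones, but are neither listed nor needed, are in the scene too. Leave any pink or purple look-alike of the vial_blue_2 alone.

How it is judged:
By the outcome, as a careful person would: the job done as asked, in the order asked, and still so for the second after the job is handed in, with the robot touching nothing.
It also fails if it takes over 96 s, if anything falls off the work surface, if the arm or the gripper's body presses on something with over 40 N, if the wrist force passes 120 N, or if a joint passes its speed limit or range.

## Working session

There is one attempt and no reset: what is moved stays moved. The work goes in short steps, Python scripts to look and compute and a tool call to move; the robot and the scene stay as the last step left them, time stands still between calls to the robot, and variables do not carry over. Pictures are saved under pics/ and viewed, at most 14 in all, crops included, and the job is handed in when it is done.

Besides the shell and the picture viewer there is one more tool, called after ">>>" as name([rows], argument=value, ...), one row to a line, values as JSON. move_arm: Moves the arm, as the interface text tells. Its arguments: {"type":"object","properties":{"increments":{"type":"array","items":{"type":"array","items":{"type":"number"}}}},"required":["increments"]}

```bash
mkdir -p pics
python3 - <<'E'
from workcell import arm
import cv2,numpy as np
for n in("side","top"):
    cv2.imwrite(f"pics/{n}0.png",arm.grab_frame(n)); c=arm.camera_info(n); print(n,np.round(c["K"],1).tolist(),np.round(c["view"],3).tolist(),c["dist"])
    for t in("rotor","mat","vial_gold_1","vial_blue_1","vial_black_1"):
        print(t,[(np.round(np.array(d["position"])*[512,384],1).tolist(),round(d["score"],2)) for d in arm.look_for(n,t)])
print(arm.sense())
E
```

```text
side [[484.8, 0.0, 260.8], [0.0, 484.8, 193.2], [0.0, 0.0, 1.0]] [[-0.995, -0.093, -0.021, 0.529], [-0.02, 0.422, -0.907, 0.201], [0.093, -0.902, -0.421, 0.665], [0.0, 0.0, 0.0, 1.0]] [-0.06084008  0.          0.          0.          0.        ]
rotor [([312.0, 168.7], 0.15)]
mat []
vial_gold_1 [([312.1, 170.8], 0.81), ([266.8, 159.2], 0.55)]
vial_blue_1 [([260.7, 165.7], 0.6), ([301.5, 182.5], 0.59), ([282.4, 165.2], 0.58), ([269.2, 180.5], 0.51), ([215.8, 188.2], 0.51)]
vial_black_1 [([255.5, 177.4], 0.64)]
top [[476.1, 0.0, 246.3], [0.0, 476.1, 191.1], [0.0, 0.0, 1.0]] [[-0.015, -1.0, 0.011, -0.299], [-0.998, 0.014, -0.053, 0.545], [0.053, -0.012, -0.999, 1.146], [0.0, 0.0, 0.0, 1.0]] [-0.0670789  0.         0.         0.         0.       ]
rotor [([264.4, 205.0], 0.89)]
mat [([162.3, 217.1], 0.62)]
vial_gold_1 [([286.4, 186.0], 0.53), ([267.8, 225.2], 0.43)]
vial_blue_1 [([243.9, 192.5], 0.59), ([341.0, 174.9], 0.38)]
vial_black_1 [([259.4, 176.9], 0.6), ([285.8, 213.8], 0.35)]
{'clock': 0.6, 'joint_pos': array([-1.31441128e+00,  1.30394796e-01,  1.48820292e+00, -4.78224906e-06,
        1.52300470e+00, -8.54255962e-02]), 'joint_velocities': array([ 1.62246195e-04,  1.01140508e-03, -8.71672048e-05,  3.93163332e-04,
       -1.02151393e-04,  1.22230059e-03]), 'tau': array([ 4.10116290e-04, -5.59402514e+01, -4.91798186e+01,  7.69804744e-02,
        2.32009595e-02, -2.80558382e-06]), 'eef_pos': array([ 0.20112139, -0.56528935,  0.21863672]), 'ee_rot': array([-4.66126141e-06,  9.85431179e-01,  1.70074665e-01, -2.79656281e-06]), 'force': array([0.88523564, 0.8785786 , 0.10441768]), 'ft_torque': array([-0.01692338, -0.01597427,  0.00803879]), 'grasp_force': 0.0, 'gripper_width': 0.09302751638335645}
```

Run:
```python
import cv2,numpy as np
a=cv2.imread("pics/top0.png")[140:270,110:370];b=cv2.imread("pics/side0.png")[110:250,180:360]
cv2.imwrite("pics/top0c.png",cv2.resize(a,None,fx=3,fy=3,interpolation=2));cv2.imwrite("pics/side0c.png",cv2.resize(b,None,fx=4,fy=4,interpolation=2))
```

```text
(no output)
```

View pics/top0c.png

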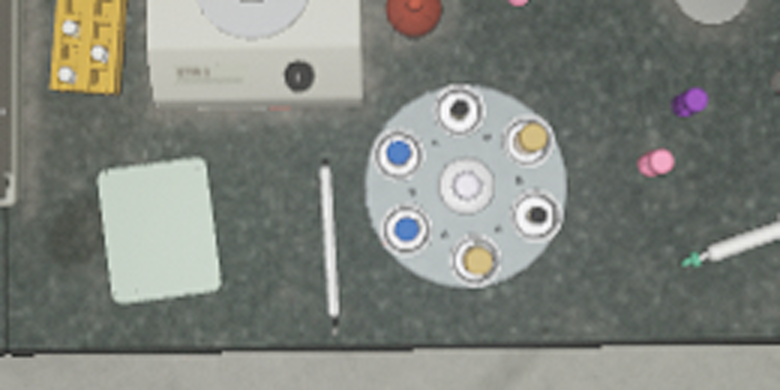

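View pics/side0c.png

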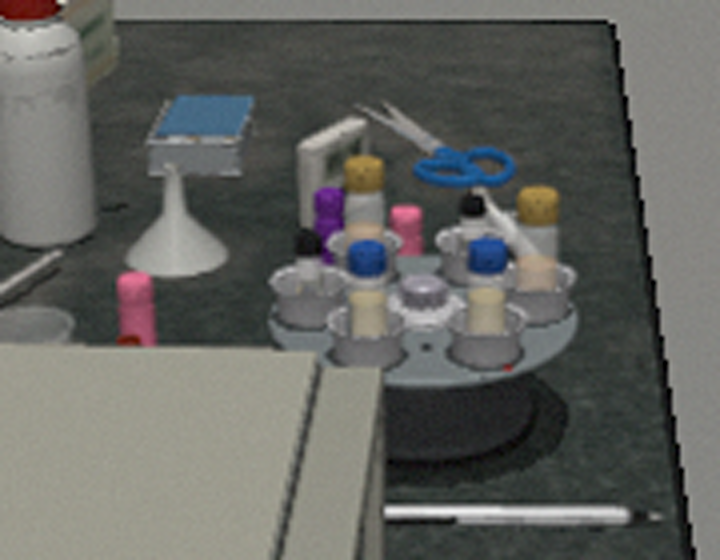

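The top view shows the rotor at about (265,202). Clockwise from the top of the image, the buckets hold black, gold, black, gold, blue, blue (P0..P5). The mat is at about (164,217), and the pink and purple decoys stand off to the right. The side view confirms this order.

Plan: keep P0 black, P1 gold and P5 blue. Then G3→mat, K2→P3, B4→P2, G→P4.

```bash
cat > h.py <<'E'
from workcell import arm
import cv2,numpy as np
def ray(c,p):
    K=np.array(c["K"]);V=np.array(c["view"]);R=V[:3,:3]
    u=cv2.undistortPoints(np.array([[p]],float),K,np.array(c["dist"],float))[0,0]
    return -R.T@V[:3,3], R.T@np.array([u[0],u[1],1.])
def atz(c,p,z):
    o,d=ray(c,p); return o+d*(z-o[2])/d[2]
def tri(obs):
    A=np.zeros((3,3));b=np.zeros(3)
    for c,p in obs:
        o,d=ray(c,p);d=d/np.linalg.norm(d);M=np.eye(3)-np.outer(d,d);A+=M;b+=M@o
    return np.linalg.solve(A,b)
def proj(c,X):
    V=np.array(c["view"]);r=cv2.Rodrigues(V[:3,:3])[0]
    return cv2.projectPoints(np.array(X,float).reshape(-1,1,3),r,V[:3,3],np.array(c["K"]),np.array(c["dist"],float))[0][:,0]
E
python3 - <<'E'
from h import *
t=arm.camera_info("top");s=arm.camera_info("side")
f=lambda x,y:(110+x/3,140+y/3)
g=lambda x,y:(180+x/4,110+y/4)
# cap tops, image top / side crop pixels
T=dict(K0=(460,107),G1=(533,136),K2=(538,214),G3=(479,261),B4=(407,228),B5=(399,151))
S=dict(K0=(308,237),G1=(364,165),K2=(472,202),G3=(538,195),B4=(487,246),B5=(366,246))
for k in T: print(k,np.round(tri([(t,f(*T[k])),(s,g(*S[k]))]),4),np.round(atz(t,f(*T[k]),{'K':.104,'G':.125,'B':.119}[k[0]]),4))
print("nut",atz(t,f(466,186),.079)); print("mat",[np.round(atz(t,f(*p),.003),3) for p in((98,170),(205,158),(221,288),(116,303))], atz(t,(162.3,217.1),.003))
print("disc",[np.round(atz(t,f(*p),.06),3) for p in((365,186),(567,186),(466,86),(466,288))])
E
```

```text
K0 [ 0.5696 -0.3454  0.1021] [ 0.5699 -0.3453  0.104 ]
G1 [ 0.5452 -0.3983  0.122 ] [ 0.5459 -0.398   0.125 ]
K2 [ 0.4879 -0.4031  0.1001] [ 0.4884 -0.4027  0.104 ]
G3 [ 0.4537 -0.3566  0.1224] [ 0.4543 -0.3564  0.125 ]
B4 [ 0.4786 -0.3039  0.1158] [ 0.4794 -0.3039  0.119 ]
B5 [ 0.5363 -0.2988  0.1169] [ 0.5365 -0.2988  0.119 ]
nut [ 0.51101719 -0.35012754  0.079     ]
mat [array([ 0.531, -0.051,  0.003]), array([ 0.539, -0.14 ,  0.003]), array([ 0.433, -0.152,  0.003]), array([ 0.421, -0.066,  0.003])] [ 0.47965578 -0.09957574  0.003     ]
disc [array([ 0.513, -0.272,  0.06 ]), array([ 0.51, -0.43,  0.06]), array([ 0.59 , -0.352,  0.06 ]), array([ 0.432, -0.35 ,  0.06 ])]
```

>>> move_arm([
  [4,3,2,8,1],
  [8,6,4,16,1],
  [12,9,6,24,1],
  [16,12,8,32,1],
  [19,15,9,40,1],
  [22,18,9,48,1],
  [24,20,9,56,1],
  [25,21,9,64,1],
  [25,21,9,72,1],
  [25,21,9,75.5,1],
  [25,21,9,75.5,1],
  [25,21,9,75.5,1],
])

```text
clock: 1.8
eef_pos: [0.4511, -0.3553, 0.3087]
ee_rot: [0.0, 0.676, 0.737, -0.0]
force: [0.1, 0.2, 1.0]
gripper_width: 0.0931
grasp_force: 0.0
```

Run:
```python
from h import *
c=arm.camera_info("wrist");im=arm.grab_frame("wrist");cv2.imwrite("pics/w0.png",im)
print(arm.sense()["eef_pos"],arm.sense()["clock"]); print(np.round(-np.array(c["view"])[:3,:3].T@np.array(c["view"])[:3,3],3))
```

```text
[ 0.45106233 -0.35538144  0.30868545] 1.85
[ 0.444 -0.277  0.475]
```

View pics/w0.png

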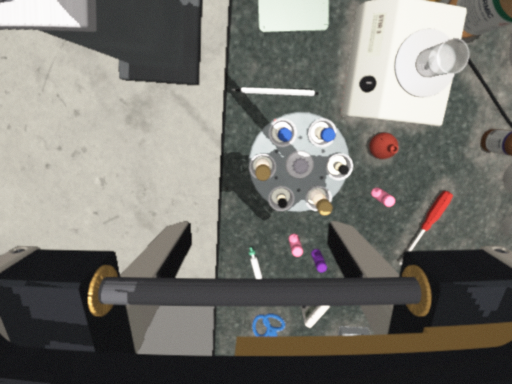

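The wrist view shows the rotor at about (301,165), with the gold of P3 at (262,170), the black of P2 at (282,201) and the blue of P4 at (284,133). I'll check this against the earlier estimate.

Run:
```python
from h import *
c=arm.camera_info("wrist")
im=cv2.imread("pics/w0.png")
E=dict(K0=(.5697,-.3453,.104),G1=(.5456,-.398,.125),K2=(.4882,-.4029,.104),G3=(.454,-.3564,.125),B4=(.479,-.3039,.119),B5=(.5364,-.2988,.119))
P=proj(c,list(E.values()))
for t in("vial_gold_1","vial_blue_1","vial_black_1","rotor"): print(t,[np.round(np.array(d["position"])*[512,384],1).tolist() for d in arm.look_for("wrist",t)])
print(dict(zip(E,np.round(P,1).tolist())))
cr=cv2.resize(im[100:220,240:370],None,fx=5,fy=5,interpolation=2)
# predicted bucket rims
C=np.array([.5124,-.3509])
for k in range(6):
    a=np.radians(5.4+60*k)
    q=C+.058*np.array([np.cos(a),np.sin(a)])
    th=np.linspace(0,6.28,40); ring=np.c_[q[0]+.0195*np.cos(th),q[1]+.0195*np.sin(th),.08+0*th]
    cv2.polylines(cr,[((proj(c,ring)-[240,100]+.5)*5).astype(int)],True,(0,255,0),1)
for p in P: cv2.circle(cr,tuple(((p-[240,100]+.5)*5).astype(int).tolist()),3,(0,0,255),-1)
cv2.imwrite("pics/w0c.png",cr)
```

```text
vial_gold_1 [[263.3, 169.4]]
vial_blue_1 [[295.3, 248.8], [382.0, 196.4], [316.9, 257.2], [281.5, 133.3], [339.4, 166.8]]
vial_black_1 [[340.1, 167.0], [284.4, 200.3], [283.8, 130.6]]
rotor [[301.2, 160.2], [284.6, 133.6]]
{'K0': [343.0, 171.0], 'G1': [324.0, 209.4], 'K2': [281.8, 204.4], 'G3': [261.6, 174.8], 'B4': [284.1, 136.6], 'B5': [327.7, 136.8]}
```

View pics/w0c.png

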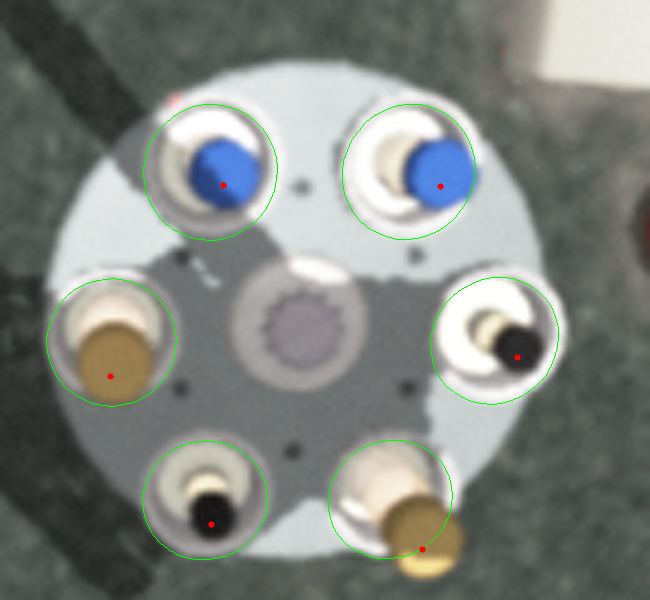

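The caps in the wrist view lie about 3 mm further to +y than in the top view, so I'll split the difference. I'll descend over G3 and check its centring against the fingers.

>>> move_arm([
  [0.1,0,-4,0,0.45],
  [0.2,0,-8,0,0.45],
  [0.3,0,-12,0,0.45],
  [0.3,0,-16,0,0.45],
  [0.3,0,-18,0,0.45],
  [0.3,0,-18,0,0.45],
  [0.3,0,-18,0,0.45],
])

```text
clock: 2.75
eef_pos: [0.4542, -0.3555, 0.1292]
ee_rot: [-0.0, 0.675, 0.738, 0.0]
force: [0.2, -0.5, 0.5]
gripper_width: 0.0436
grasp_force: 0.0
```

Run:
```python
from h import *
c=arm.camera_info("wrist");im=arm.grab_frame("wrist");s=arm.sense()
print(s["eef_pos"],s["gripper_width"],s["clock"])
x,y,z=s["eef_pos"]
p=proj(c,[(x,y,.125),(x,y,z),(x,y,z+.019)]);print(p)
for q,col in zip(p,[(0,0,255),(0,255,0),(255,0,0)]): cv2.drawMarker(im,tuple(np.round(q).astype(int).tolist()),col,0,5)
cv2.imwrite("pics/w1.png",cv2.resize(im[100:384,60:440],None,fx=2,fy=2,interpolation=2))
```

```text
[ 0.4548583  -0.35607825  0.13047252] 0.042783272509333115 2.8
[[260.65026739 230.97374255]
 [260.69149121 234.38143206]
 [260.85474563 247.89134552]]
```

View pics/w1.png

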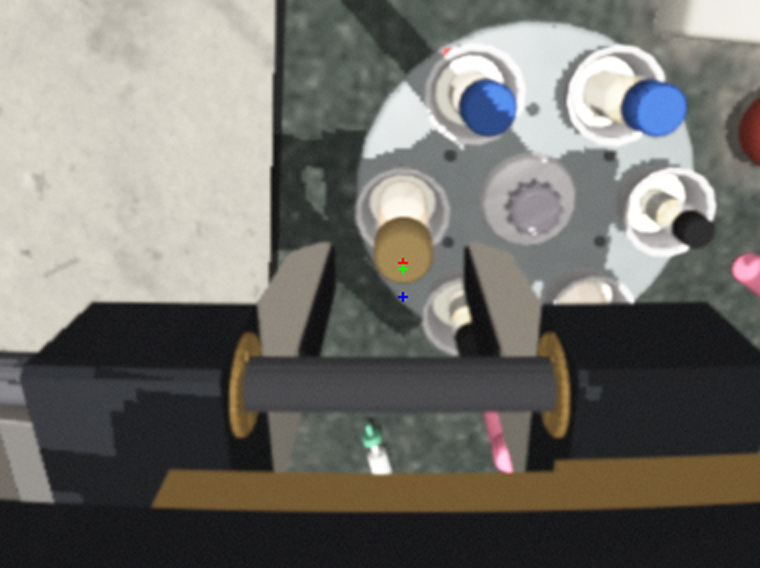

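The cap sits about 4.5 mm toward +y of the TCP, so the wrist estimate is the right one. I'll recompute the rotor centre from the rims in this picture.

Run:
```python
from h import *
c=arm.camera_info("wrist")
f=lambda x,y:(60+(x-.5)/2,100+(y-.5)/2)
for n,p,z in [("rim4",(475.5,93.5),.08),("rim5",(616.5,95),.08),("rim0",(670.5,212),.08),("rim3",(403,214),.08),("nut",(537,207),.079),("G3",(403,250),.125),("B4",(488,107),.119),("B5",(654,109),.119),("K0",(694,229),.104),("red",(446,50),.066)]: print(n,np.round(atz(c,f(*p),z),4))
C=np.array([.512,-.348])
im=cv2.resize(arm.grab_frame("wrist")[100:384,60:440],None,fx=2,fy=2,interpolation=2)
for a0 in range(6):
    a=np.radians(5.4+60*a0);q=C+.058*np.array([np.cos(a),np.sin(a)])
    th=np.linspace(0,6.28,40); ring=np.c_[q[0]+.0205*np.cos(th),q[1]+.0205*np.sin(th),.08+0*th]
    cv2.polylines(im,[((proj(c,ring)-[60,100]+.5)*2).astype(int)],True,(0,255,0),1)
cv2.imwrite("pics/w2.png",cv2.resize(im[:330,330:],None,fx=1.8,fy=1.8))
```

```text
rim4 [ 0.4807 -0.3011  0.08  ]
rim5 [ 0.5385 -0.2962  0.08  ]
rim0 [ 0.573  -0.3441  0.08  ]
rim3 [ 0.4562 -0.3553  0.08  ]
nut [ 0.5138 -0.3473  0.079 ]
G3 [ 0.4556 -0.3525  0.125 ]
B4 [ 0.4794 -0.301   0.119 ]
B5 [ 0.5359 -0.2963  0.119 ]
K0 [ 0.5703 -0.3429  0.104 ]
red [ 0.4681 -0.2856  0.066 ]
```

View pics/w2.png

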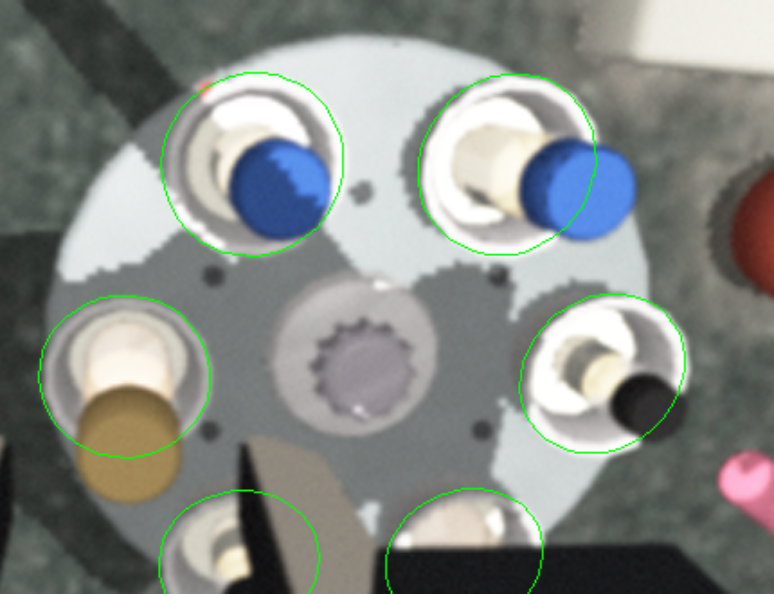

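The overlay fits the rims with the centre at about (0.513, −0.348). Next I'll grasp G3.

>>> move_arm([
  [0.1,0.25,-1,0,0.45],
  [0.1,0.25,-3.8,0,0.45],
  [0.1,0.25,-3.8,0,0.45],
  [0.1,0.25,-3.8,0,0],
  [0.1,0.25,-3.8,0,0],
  [0.1,0.25,-3.8,0,0],
  [0.1,0.25,-3.8,0,0],
  [0.1,0.25,-3.8,0,0],
  [0.1,0.25,-1.8,0,0],
  [0.1,0.25,1.2,0,0],
  [0.1,0.25,5,0,0],
  [0.1,0.25,5,0,0],
])

```text
clock: 4.05
eef_pos: [0.4577, -0.3551, 0.1854]
ee_rot: [0.005, 0.675, 0.738, -0.0]
force: [-0.4, 0.0, 0.6]
gripper_width: 0.0215
grasp_force: 30.0
```

Run:
```python
from h import *
im=arm.grab_frame("wrist");s=arm.sense();print(s["eef_pos"],s["ee_rot"],s["gripper_width"],s["grasp_force"],s["clock"],s["joint_velocities"])
```

```text
[ 0.45681945 -0.35434768  0.18251463] [ 3.33649740e-03  6.75060061e-01  7.37755231e-01 -2.46407273e-05] 0.021755846486320427 29.99656413216144 4.1 [ 0.0008186   0.03514566  0.06150533  0.00101594 -0.0204711   0.00174044]
```

>>> move_arm([
  [0.1,3,0,0,0],
  [0.2,7,0,0,0],
  [0.4,12,0,0,0],
  [0.5,17,0,0,0],
  [0.5,21,0,0,0],
  [0.5,24,0,0,0],
  [0.5,25,0,0,0],
  [0.5,25,-3,0,0],
  [0.5,25,-7,0,0],
  [0.5,25,-10,0,0],
  [0.5,25,-12.5,0,0],
  [0.5,25,-13.5,0,0],
  [0.5,25,-13.5,0,0],
  [0.5,25,-14,0,0],
  [0.5,25,-14.4,0,0],
  [0.5,25,-14.6,0,0],
  [0.5,25,-14.7,0,0],
  [0.5,25,-14.7,0,0],
  [0.5,25,-14.7,0,0],
])

```text
clock: 6.0
eef_pos: [0.4606, -0.1029, 0.0321]
ee_rot: [0.0, 0.675, 0.738, 0.0]
force: [-0.2, 0.2, 0.8]
gripper_width: 0.0213
grasp_force: 30.0
```

>>> move_arm([
  [0,0,-0.1,0,0],
  [0,0,-0.1,0,0],
  [0,0,-0.1,0,0.2],
  [0,0,-0.1,0,0.45],
  [0,0,-0.1,0,0.45],
  [0,0,0.5,0,0.45],
  [0,0,3,0,0.45],
  [0,0,7,0,0.45],
  [0,0,11,0,0.45],
  [0,0,14,0,0.45],
])

```text
clock: 7.0
eef_pos: [0.4606, -0.1029, 0.1746]
ee_rot: [0.001, 0.675, 0.738, 0.0]
force: [1.1, -0.7, 0.4]
gripper_width: 0.0421
grasp_force: 0.0
```

>>> move_arm([
  [0,-2,0,-8.5,0.45],
  [0.2,-5,0,-17,0.45],
  [0.5,-8,0,-25.5,0.45],
  [0.8,-12,0,-34,0.45],
  [1.2,-16,0,-42.5,0.45],
  [1.6,-20,0,-51,0.45],
  [2,-23,0,-59.5,0.45],
  [2.3,-26,0,-68,0.45],
  [2.6,-28,0,-76.5,0.45],
  [2.8,-29,0,-85,0.45],
  [2.85,-29.7,0,-93.5,0.45],
  [2.85,-29.75,0,-102,0.4],
  [2.85,-29.75,0,-110.5,0.4],
  [2.85,-29.75,0,-117,0.4],
  [2.85,-29.75,0,-120,0.4],
  [2.85,-29.75,-2,-120,0.4],
  [2.85,-29.75,-3.5,-120,0.4],
  [2.85,-29.75,-3.5,-120,0.4],
  [2.85,-29.75,-3.5,-120,0.4],
])

```text
clock: 8.9
eef_pos: [0.4882, -0.3999, 0.136]
ee_rot: [-0.0, 0.976, -0.216, -0.001]
force: [0.1, -0.2, -0.1]
gripper_width: 0.0373
grasp_force: 0.0
```

```bash
cat > v.py <<'E'
from h import *
import sys
def view(name,zc,extra=()):
    c=arm.camera_info("wrist");im=arm.grab_frame("wrist");s=arm.sense()
    x,y,z=s["eef_pos"];print(s["eef_pos"],s["ee_rot"],s["clock"])
    C=np.array([.513,-.348]);im=cv2.resize(im[80:384,60:440],None,fx=2,fy=2,interpolation=2)
    g=lambda P:((proj(c,P)-[60,80]+.5)*2).astype(int)
    for k in range(6):
        a=np.radians(5.4+60*k);q=C+.058*np.array([np.cos(a),np.sin(a)])
        th=np.linspace(0,6.28,40); cv2.polylines(im,[g(np.c_[q[0]+.0205*np.cos(th),q[1]+.0205*np.sin(th),.08+0*th])],True,(0,255,0),1)
    cv2.drawMarker(im,tuple(g([(x,y,zc)])[0].tolist()),(0,0,255),0,9)
    cv2.imwrite(name,im)
E
python3 -c "
from v import *
view('pics/w3.png',.104)"
```

```text
[ 0.48868189 -0.40032963  0.13695116] [-7.50217720e-06  9.76467509e-01 -2.15664563e-01 -7.72763642e-06] 8.95
```

View pics/w3.png

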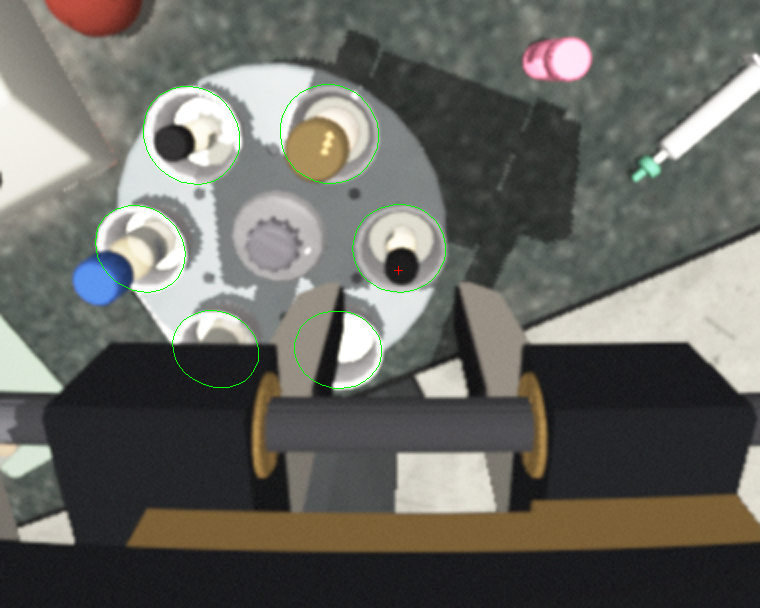

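The overlay fits from the opposite yaw too, and the cap at (401,266) is within about 1 mm of the TCP mark. I'll grasp K2 and move it to P3.

>>> move_arm([
  [0,0,-2,0,0.4],
  [0,0,-4.5,0,0.4],
  [0,0,-5.35,0,0.4],
  [0,0,-5.35,0,0.4],
  [0,0,-5.35,0,0.2],
  [0,0,-5.35,0,0],
  [0,0,-5.35,0,0],
  [0,0,-5.35,0,0],
  [0,0,-5.35,0,0],
  [0,0,-5.35,0,0],
  [0,0,-4.5,0,0],
  [0,0,-3,0,0],
  [0,0,-1.5,0,0],
  [0,0,-0.5,0,0],
  [0,0,-0.5,0,0],
  [0,0,-0.5,0,0],
])

```text
clock: 10.55
eef_pos: [0.4888, -0.4005, 0.1321]
ee_rot: [0.0, 0.976, -0.216, 0.0]
force: [0.6, -0.7, 0.3]
gripper_width: 0.0134
grasp_force: 30.0
```

>>> move_arm([
  [-1,1.4,0,0,0],
  [-2,2.9,0,0,0],
  [-2.9,4.1,0,0,0],
  [-3.3,4.65,0,0,0],
  [-3.3,4.65,0,0,0],
  [-3.3,4.65,-1.5,0,0],
  [-3.3,4.65,-3,0,0],
  [-3.3,4.65,-4,0,0],
  [-3.3,4.65,-4.5,0,0],
  [-3.3,4.65,-4.75,0,0],
  [-3.3,4.65,-4.75,0,0],
  [-3.3,4.65,-4.8,0,0],
  [-3.3,4.65,-4.8,0,0],
])

```text
clock: 11.85
eef_pos: [0.4556, -0.354, 0.0841]
ee_rot: [-0.0, 0.976, -0.216, -0.0]
force: [-3.5, 3.0, 8.0]
gripper_width: 0.0136
grasp_force: 30.0
```

There is 8 N of contact, so the vial is on the floor. I'll release it, rise and look.

>>> move_arm([
  [0,0,0.05,0,0.05],
  [0,0,0.05,0,0.2],
  [0,0,0.05,0,0.28],
  [0,0,0.05,0,0.28],
  [0,0,1.5,0,0.28],
  [0,0,4,0,0.28],
  [0,0,6.5,0,0.28],
  [0,0,8,0,0.3],
  [0.8,1.75,8,8.5,0.4],
  [1.6,3.5,8,17,0.45],
  [2.4,5.25,8,25.5,0.45],
  [2.4,5.25,8,34,0.45],
  [2.4,5.25,8,42.5,0.45],
  [2.4,5.25,7,51,0.45],
  [2.4,5.25,6,60,0.45],
  [2.4,5.25,6,60,0.45],
  [2.4,5.25,6,60,0.45],
])

```text
clock: 13.55
eef_pos: [0.4796, -0.3012, 0.1439]
ee_rot: [-0.0, 0.954, 0.299, -0.0]
force: [-0.1, 0.3, 0.8]
gripper_width: 0.0419
grasp_force: 0.0
```

```bash
python3 -c "
from v import *
view('pics/w4.png',.119)"
```

```text
[ 0.47980924 -0.30142431  0.14428002] [1.84129240e-04 9.54124788e-01 2.99409131e-01 1.66802568e-04] 13.6
```

View pics/w4.png

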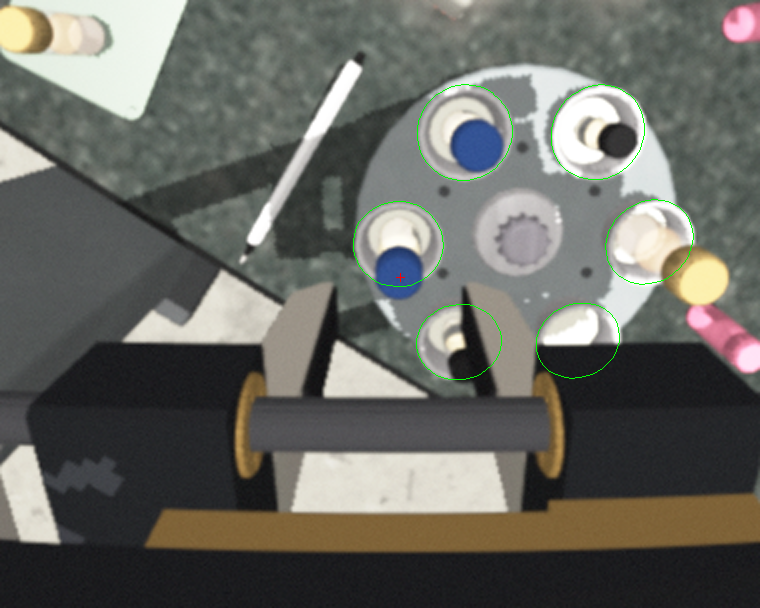

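K stands in P3, the gold vial stands on the mat at the upper left, and the blue cap at (399,273) is under the TCP. I'll grasp B4.

>>> move_arm([
  [0,0.05,-2,0,0.45],
  [0,0.1,-4.5,0,0.45],
  [0,0.1,-5.45,0,0.45],
  [0,0.1,-5.45,0,0.45],
  [0,0.1,-5.45,0,0.2],
  [0,0.1,-5.45,0,0],
  [0,0.1,-5.45,0,0],
  [0,0.1,-5.45,0,0],
  [0,0.1,-5.45,0,0],
  [0,0.1,-4.5,0,0],
  [0,0.1,-3,0,0],
  [0,0.1,-1,0,0],
  [0,0.1,1,0,0],
  [0,0.1,2,0,0],
  [0,0.1,2,0,0],
  [0,0.1,2,0,0],
])

```text
clock: 15.2
eef_pos: [0.4795, -0.3002, 0.1634]
ee_rot: [-0.0, 0.954, 0.301, -0.0]
force: [-0.2, -0.2, -0.0]
gripper_width: 0.0193
grasp_force: 30.0
```

>>> move_arm([
  [0.2,-2,0,0,0],
  [0.5,-5,0,0,0],
  [0.8,-8,0,0,0],
  [0.95,-9.6,0,0,0],
  [0.95,-10.05,0,0,0],
  [0.95,-10.05,0,0,0],
  [0.95,-10.05,-2,0,0],
  [0.95,-10.05,-4.5,0,0],
  [0.95,-10.05,-6,0,0],
  [0.95,-10.05,-6.8,0,0],
  [0.95,-10.05,-7.2,0,0],
  [0.95,-10.05,-7.35,0,0],
  [0.95,-10.05,-7.35,0,0],
  [0.95,-10.05,-7.4,0,0],
  [0.95,-10.05,-7.4,0,0],
])

```text
clock: 16.7
eef_pos: [0.4895, -0.4012, 0.0904]
ee_rot: [0.001, 0.954, 0.301, 0.0]
force: [0.6, 0.2, -0.5]
gripper_width: 0.019
grasp_force: 30.0
```

>>> move_arm([
  [0,0,-0.1,0,0],
  [0,0,-0.1,0,0],
  [0,0,-0.1,0,0.2],
  [0,0,-0.1,0,0.35],
  [0,0,-0.1,0,0.35],
  [0,0,1,0,0.35],
  [0,0,4,0,0.35],
  [0,0,7,0,0.4],
  [-0.3,3,8,0,0.45],
  [-0.8,8,8,0,0.45],
  [-1.3,13,8,0,0.45],
  [-1.8,18,8,0,0.45],
  [-2.3,23,7,0,0.45],
  [-2.7,27,5,0,0.45],
  [-2.9,29.2,3.5,0,0.45],
  [-2.9,29.8,1.5,0,0.45],
  [-2.9,29.8,1.5,0,0.45],
  [-2.9,29.8,1.5,0,0.45],
])

```text
clock: 18.5
eef_pos: [0.4602, -0.103, 0.1053]
ee_rot: [0.0, 0.953, 0.302, -0.0]
force: [0.1, -0.2, -0.8]
gripper_width: 0.042
grasp_force: 0.0
```

```bash
python3 -c "
from v import *
view('pics/w5.png',.065)"
```

```text
[ 0.46078011 -0.10348476  0.10594468] [4.76120846e-04 9.53541005e-01 3.01262512e-01 4.73171047e-04] 18.55
```

View pics/w5.png

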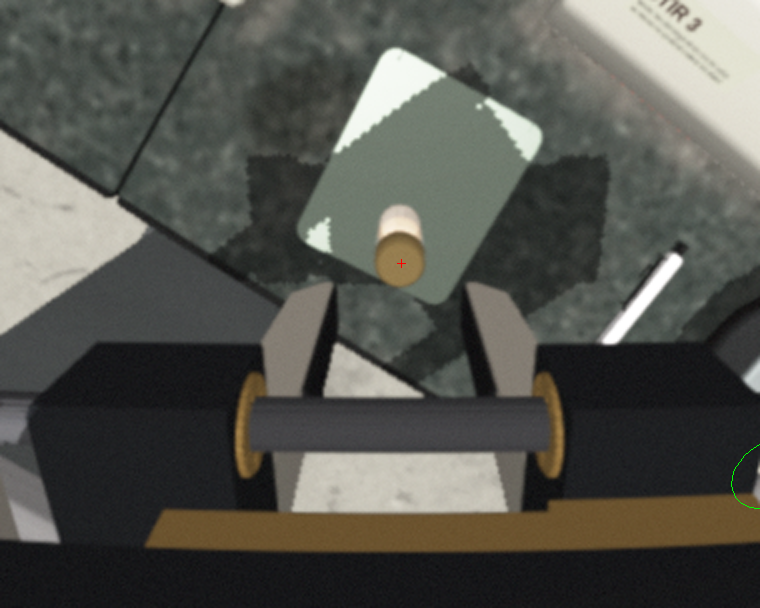

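The gold vial stands on the mat with its cap at (400,259), centred under the TCP. I'll grasp and lift it.

>>> move_arm([
  [0,0,-3,0,0.45],
  [0,0,-6,0,0.45],
  [0,0,-7.4,0,0.45],
  [0,0,-7.4,0,0.45],
  [0,0,-7.4,0,0.2],
  [0,0,-7.4,0,0],
  [0,0,-7.4,0,0],
  [0,0,-7.4,0,0],
  [0,0,-7.4,0,0],
  [0,0,-6.5,0,0],
  [0,0,-4,0,0],
  [0,0,0,0,0],
  [0,0,4,0,0],
  [0,0,7,0,0],
  [0,0,7.4,0,0],
  [0,0,7.4,0,0],
])

```text
clock: 20.15
eef_pos: [0.4609, -0.103, 0.1801]
ee_rot: [0.001, 0.953, 0.301, 0.001]
force: [0.7, 0.1, -1.1]
gripper_width: 0.0216
grasp_force: 30.0
```

>>> move_arm([
  [0.3,-3,0,0,0],
  [0.7,-7,0,0,0],
  [1.2,-12,0,0,0],
  [1.6,-16,0,0,0],
  [1.9,-19,0,0,0],
  [1.95,-19.8,0,0,0],
  [1.95,-19.8,0,0,0],
  [1.95,-19.8,-3,0,0],
  [1.95,-19.8,-6,0,0],
  [1.95,-19.8,-7.5,0,0],
  [1.95,-19.8,-8.3,0,0],
  [1.95,-19.8,-8.6,0,0],
  [1.95,-19.8,-8.7,0,0],
  [1.95,-19.8,-8.7,0,0],
  [1.95,-19.8,-8.75,0,0],
  [1.95,-19.8,-8.75,0,0],
])

```text
clock: 21.75
eef_pos: [0.4803, -0.3013, 0.0922]
ee_rot: [0.001, 0.954, 0.301, 0.001]
force: [0.7, -0.0, 2.4]
gripper_width: 0.0213
grasp_force: 30.0
```

>>> move_arm([
  [0,0,-0.1,0,0],
  [0,0,-0.1,0,0],
  [0,0,-0.1,0,0.2],
  [0,0,-0.1,0,0.38],
  [0,0,-0.1,0,0.38],
  [0,0,1,0,0.38],
  [0,0,4,0,0.38],
  [0,0,8,0,0.4],
  [0,1,12,0,0.45],
  [0,4,16,0,0.45],
  [-1,8,18,0,0.45],
  [-2,12,18,0,0.45],
  [-2,15,18,0,0.45],
  [-2,15,18,0,0.45],
])

```text
clock: 23.15
eef_pos: [0.4597, -0.1479, 0.2725]
ee_rot: [0.0, 0.953, 0.303, 0.001]
force: [1.1, -0.5, 0.8]
gripper_width: 0.0418
grasp_force: 0.0
```

Run:
```python
from h import *
ims=[]
for n,(r0,r1,c0,c1) in dict(top=(160,250,215,315),side=(140,230,240,340)).items():
    ims.append(cv2.resize(arm.grab_frame(n)[r0:r1,c0:c1],None,fx=4,fy=4,interpolation=2))
cv2.imwrite("pics/f.png",np.hstack(ims)); print(arm.sense()["clock"])
```

```text
23.25
```

View pics/f.png

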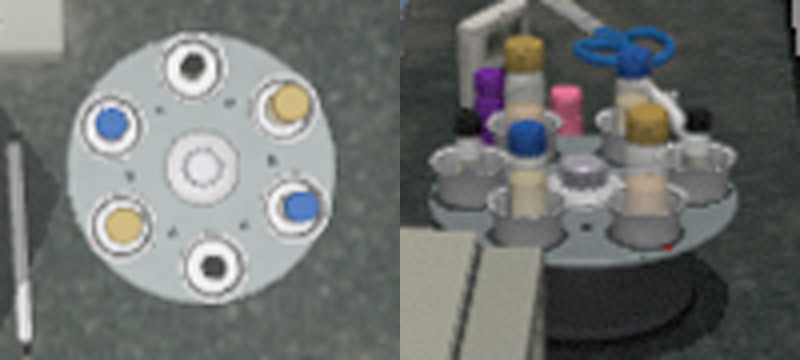

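Opposite pairs now match: black at top and bottom, gold at (290,103) and (124,226), blue at (111,125) and (302,207). The blue vial in P2 looks slightly off-centre, so I'll check its height and position.

Run:
```python
from h import *
t=arm.camera_info("top");s=arm.camera_info("side")
for n,a,b in [("B2",(302,207),(633,53)),("B5",(111,125),(527,127)),("G1",(291,103),(523,44)),("G4",(124,226),(647,112)),("K3",(214,266),(699,114)),("K0",(194,67),(467,116))]:
    print(n,np.round(tri([(t,(215+a[0]/4,160+a[1]/4)),(s,(240+(b[0]-400)/4,140+b[1]/4))]),4))
im=np.hstack([arm.grab_frame("side")[140:190,285:325]]);cv2.imwrite("pics/g.png",cv2.resize(im,None,fx=10,fy=10,interpolation=2))
```

```text
B2 [ 0.4871 -0.404   0.1162]
B5 [ 0.535  -0.2982  0.1166]
G1 [ 0.545  -0.3984  0.1225]
G4 [ 0.4781 -0.3046  0.1228]
K3 [ 0.4535 -0.3552  0.1017]
K0 [ 0.5686 -0.3456  0.1024]
```

View pics/g.png

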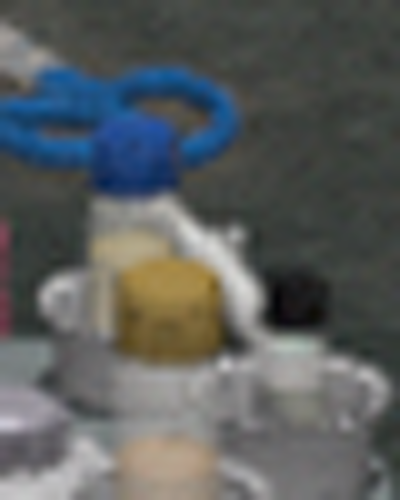

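The blue vial stands upright in P2, and each cap's height matches its twin's to within 1 mm, so all six are on their floors. I'll hand in.

```bash
python3 -c "
from workcell import arm
print(arm.hand_in())"
```

```text
the job is handed in; nothing more can be done
None
```

I rearranged the vials so each one stands upright opposite its twin, one per bucket, with all six on their bucket floors by camera check, and handed the job in at about 23 s; the judge's result was not shown.

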